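# Load the acacia sushi board: tall bottle at the back, then the short jar

### The job

Get the acacia board ready for sushi: stand the green vinegar bottle with the white cap in the board's back bay (the one farther from the robot) first, and only then stand the cream sesame jar with the yellow lid in the front bay. Set both down gently and upright between the rails, let go, and leave the sushi mould on the board where it is.

Things in the scene. Friction and masses are not known exactly. Their poses are not given: they have to be found in the camera images.
- board: Fixed acacia board 220 (x) x 260 (y) x 18 mm; origin: centre of its underside, z up, +x away from the robot (turned 15 degrees at most). On its +y (left) half dark rails, 12 mm high, frame two bays, 88 mm square inside, floor at z = 18 mm, rail tops at 30 mm: back bay centred at board x = +50, y = +62 mm, front bay at x = -50, y = +62 mm. The other half carries the sushi mould.
- vinegar_mid (a point): Centre (75 mm above the foot) of the vinegar bottle: round, 150 mm tall, 0.3 kg, loose, upright on the worktop, z up its axis. Green, paper band, 52 mm diameter and straight up to 118 mm, then shoulder and white cap (32 mm wide). Not the like brown bottle with red cap. The 2 bottles and 2 jars stand 120 mm or more apart, two left and two right of the board, in any order.
- sesame_mid (a point): Centre (37.5 mm above the foot) of the sesame jar: straight cylinder 56 mm in diameter, 75 mm tall, 0.18 kg, loose, upright on the worktop, z up its axis; cream with a yellow lid (top 20 mm, same diameter). A like jar, pale grey with a blue lid, stands elsewhere: not that one.
- mould_mid (a point): Centre (22.5 mm above its foot) of the white square sushi mould, 70 x 70 mm, 45 mm high (49 mm with its grey press bar), loose on the plain half of the board, its centre about 134 mm to the right of the line of the bays. It must stay there.
Things that resemble listed ones, but are neither listed nor needed, are in the scene too. There is more than one size of the part that bears sesame_mid; the job needs the larger. Leave any pink look-alike of the part that bears vinegar_mid alone.

How it is judged:
On the way, in this order (a step that is already met when the one before it is completed fails the run):
1. the vinegar bottle stands upright in the back bay, let go, and the front bay is still empty of the sesame jar (x of vinegar_mid in the frame of board between 0.03 and 0.07 m and y of vinegar_mid in the frame of board between 0.042 and 0.082 m and z of vinegar_mid in the frame of board between 0.083 and 0.103 m and angle between vinegar_mid's own z axis and vertical below 0.17 rad and contact force between the fingers and vinegar below 0.1 N and linear speed of vinegar below 0.02 m/s), for 0.2 s.
2. then the sesame jar stands upright in the front bay, let go (x of sesame_mid in the frame of board between -0.07 and -0.03 m and y of sesame_mid in the frame of board between 0.042 and 0.082 m and z of sesame_mid in the frame of board between 0.0455 and 0.0655 m and angle between sesame_mid's own z axis and vertical below 0.17 rad and contact force between the fingers and sesame below 0.1 N and linear speed of sesame below 0.02 m/s), for 0.2 s.
At the end, for the whole second after the job is handed in: Vinegar bottle in the back bay, sesame jar in the front bay: each within 20 mm of the bay centre along board x and y, standing on the board (height within 10 mm), within 10 degrees of upright, released, at rest; sushi mould within 15 mm of its start (all of step 1 and all of step 2 and distance of mould_mid from where it was at the start of the episode below 0.015 m); the robot touches nothing.
It fails at once if the sesame jar is put in the front bay while the vinegar bottle is not in the back bay (x of sesame_mid in the frame of board between -0.07 and -0.03 m and y of sesame_mid in the frame of board between 0.042 and 0.082 m and z of sesame_mid in the frame of board between 0.0455 and 0.0655 m and angle between sesame_mid's own z axis and vertical below 0.17 rad and not (x of vinegar_mid in the frame of board between 0.02 and 0.08 m and y of vinegar_mid in the frame of board between 0.032 and 0.092 m)).
It fails at once if the bottle or the jar is let go over the board with its foot more than 15 mm above the board (dropped) ((horizontal distance between vinegar_mid and board below 0.14 m and z of vinegar_mid in the frame of board above 0.108 m and contact force between the fingers and vinegar below 0.1 N) or (horizontal distance between sesame_mid and board below 0.14 m and z of sesame_mid in the frame of board above 0.0705 m and contact force between the fingers and sesame below 0.1 N)).
It fails at once if the bottle or the jar is slammed onto the board (over 80 N) (contact force between any of vinegar, sesame and board above 80 N).
It also fails if it takes over 64 s, if anything falls off the work surface, if the arm or the gripper's body presses on something with over 40 N, if the wrist force passes 120 N, or if a joint passes its speed limit or range.

### The arm

A 6-joint arm with a two-finger parallel gripper is mounted at the origin on the work surface. World frame = base frame: x ahead of the robot, y to its left, z up, the work surface at z = 0. Lengths are in m, angles in rad, forces in N, time in s.
With the tool pointing down it reaches from about 0.275 to 0.725 m from the base axis. Payload 15.9 kg.
Tool frame: the origin (TCP) lies between the finger pads; the fingertips stand tip_extent ahead of it and the grasp point (between the pads) lies 5 mm behind it (tip_extent is the distance from the TCP to the fingertips, in m); z points along the fingers, x is the direction in which the jaws open and shut, and the axes are right-handed (so a half turn about z gives the same grasp; the last joint's range is limited). The gripper opens to 85 mm and grips with 20 to 120 N. Pads are 22 mm wide; open, the fingers measure 114 mm over their backs; the gripper's body (76 mm by 85 mm) begins 54 mm behind the grasp point. The pads swing forward as they close: fully open they stand 13 mm farther back than shut.
Start: joints at [-1.167, 0.213, -0.034, 1.323, 0, 1.571], TCP at [0.196, -0.46, 0.245] pointing down, gripper open.
Joint ranges: [-2.98, 2.98], [-0.74, 1.72], [-1.14, 1.35], [-2.1, 2.04], [-1.57, 1.44], [-3.14, 3.14]. Speed limits (rad/s): [1.89, 1.89, 2.39, 2.57, 3.14, 3.14].

### API

Orientations are given as a unit quaternion [x, y, z, w].
In Python, from bench import * gives the robot as it stands. The module is installed in compiled form; this text tells all that it offers.
- The arm moves only by the shell command python3 -m crank 'ROWS' [FORCE]. ROWS is JSON, a list of rows, each an object with "angular": the turn, a rotation vector about the tool's x, y, z in units of 5 degrees (1.0 is 5 degrees), a list of three; "offset": the shift along the tool's x, y, z in mm, a list of three; "claw": the gripper command: -1 is fully open, 1 is shut, values between are in proportion. In form: [{"angular": [wx, wy, wz], "offset": [x, y, z], "claw": claw}, ...]. A call has 1 to 20 rows; each row shifts and turns the commanded pose from where the row before left it, along the tool's axes as they then stand; what a row does not reach is not made up. A row lasts 1/8 s, in which the tool goes at most 62.5 mm and 10.7 degrees, less where a joint would pass 70% of its speed; a pose out of reach is approached as far as the arm can. A call is refused whole if a number of a shift passes 62.5 or a number of a turn 1, either way. A call with a gripper value outside its range is refused whole. The fingers move at their own pace and stop on an object; FORCE is the grip in N (left out, the last holds). Time passes only in rows, so rows that do not move let the fingers close. It gives the time, the measured TCP pose, the force and the opening at its end, in the units of the state.
- get_state(): the state, without advancing time (a new reading comes with each control period).
- capture(name): name is "scene" or "side" or "wrist"; returns (picture, depth): 420x560x3 uint8, red, green, blue; 420x560 float32, m along the optical axis (not along the pixel's ray), 0 where there is no reading.
- calibration(name): a dict with "fx", "fy", "cx", "cy" (pixels), "distortion" ([k1, k2, p1, p2, k3] as OpenCV has them; the pictures are not rectified), "eye" and "orientation" of the camera in the world. Camera axes: x right, y down, z forward; pixel columns grow to the right and rows downward; lengths in m; the calibration is good to about 2 mm. A picture is of the moment at which its call begins: read the wrist's pose just before it. calibration takes no time and is no camera call; for the wrist camera it gives the pose at the moment of the call.
- sign_off(): hands the job in, once; it reports no verdict.
Trained networks look in the newest picture that a camera, given by its name, has taken for a name from the list of things; names that differ only in an ending like _2 or _b are one class to them, and where a whole thing is asked for, a point or a joint stands for the part that bears it (a point fixed in the world has none). Each returns a list of dicts, best first, with "confidence" (0 to 1); they miss things now and then, are a little off and sometimes report something else, mostly with a low value. They report only what shows in the picture. A call takes as long as a camera call. They do not tell look-alikes from the thing itself.
- spot_in(thing, camera): "pixel" ([column, row] in pixels, amid what is visible of it).
The state is a dict: "time_s": time; "joint_pos": joint angles; "dq": joint speeds; "joint_efforts": joint torques, N m; "tcp_pos": TCP position; "tool_rot": TCP orientation; "wrist_force": force on the tool from outside, world axes, zero at the start; "ft_torque": the same for the moment, N m; "finger_gap": opening from 0.0 (shut) to 1.0 (fully open).
Only numpy, scipy, OpenCV 4.12 (cv2) and the standard library are available. Lean on these libraries where they do the work, as an engineer would, in place of code of your own. Each camera call takes 0.05 s, during which the arm holds its last target.

## Working session

There is one attempt and no reset: what is moved stays moved. The work goes in short steps, Python scripts to look and compute and a shell command to move; the robot and the scene stay as the last step left them, time stands still between calls to the robot, and variables do not carry over. Pictures are saved under pics/ and viewed, and the job is handed in when it is done.

```bash
mkdir -p pics; ls
cat > h.py <<'E'
from bench import *
import numpy as np, cv2
from scipy.spatial.transform import Rotation as R
def save(img,n): cv2.imwrite('pics/'+n,cv2.cvtColor(np.ascontiguousarray(img),cv2.COLOR_RGB2BGR))
def cloud(cal,depth):
    h,w=depth.shape
    K=np.array([[cal['fx'],0,cal['cx']],[0,cal['fy'],cal['cy']],[0,0,1]],float)
    u,v=np.meshgrid(np.arange(w),np.arange(h))
    p=cv2.undistortPoints(np.stack([u,v],-1).reshape(-1,1,2).astype(np.float64),K,np.array(cal['distortion'],float)).reshape(h,w,2)
    c=np.dstack([p*depth[...,None],depth])
    P=R.from_quat(cal['orientation']).apply(c.reshape(-1,3))+np.array(cal['eye'])
    P=P.reshape(h,w,3); P[depth<=0]=np.nan
    return P
E
python3 - <<'E'
from h import *
s=get_state(); print(s)
for n in ('scene','side'):
    c=calibration(n); im,d=capture(n); print(n,c)
    save(im,n+'0.png'); np.savez(n+'0.npz',im=im,d=d,P=cloud(c,d))
    for t in ('vinegar_mid','sesame_mid','mould_mid','board'):
        print(t,[(np.round(r['pixel']),round(r['confidence'],2)) for r in spot_in(t,n)])
E
```

```text
pics
{'time_s': 0.0, 'joint_pos': array([-1.16701229e+00,  2.13346331e-01, -3.50634327e-02,  1.32350802e+00,
        1.12490005e-05,  1.57077410e+00]), 'dq': array([ 1.35198350e-03,  1.04136333e-03,  2.40964551e-08, -8.23370608e-04,
       -2.95730692e-04, -3.81166730e-04]), 'joint_efforts': array([ 9.69221162e-06, -6.86172295e+01,  4.87113404e+01,  1.76837394e-02,
       -1.10234100e-05,  4.87295836e-05]), 'tcp_pos': array([ 0.19632332, -0.45948427,  0.24481935]), 'tool_rot': array([ 8.34542053e-01, -5.50943960e-01, -4.64846355e-04, -3.13634588e-04]), 'wrist_force': array([-0.77511461,  0.04401848,  0.76549984]), 'ft_torque': array([ 0.00576545,  0.00668456, -0.02536963]), 'finger_gap': 1.0018461939580705}
scene {'fx': 405.5311497953057, 'fy': 405.5311497953057, 'cx': 284.4684925263098, 'cy': 208.21696124788514, 'distortion': array([0.00308862, 0.        , 0.        , 0.        , 0.        ]), 'eye': array([1.03699194, 0.04375875, 0.9727499 ]), 'orientation': array([ 0.66334771,  0.7034713 , -0.18237799, -0.17842707])}
vinegar_mid [(array([406., 289.]), 0.75)]
sesame_mid [(array([404., 191.]), 0.68), (array([415., 167.]), 0.68), (array([398., 244.]), 0.48)]
mould_mid [(array([260., 203.]), 0.66)]
board [(array([289., 228.]), 0.95)]
side {'fx': 443.66138509647055, 'fy': 443.66138509647055, 'cx': 276.29021323731166, 'cy': 210.59076611718146, 'distortion': array([-0.1179853,  0.       ,  0.       ,  0.       ,  0.       ]), 'eye': array([0.43399795, 0.9291123 , 0.94618924]), 'orientation': array([-0.05958884,  0.91570317, -0.39694403,  0.0192955 ])}
vinegar_mid [(array([230., 289.]), 0.94), (array([188., 293.]), 0.77)]
sesame_mid [(array([299., 322.]), 0.9), (array([343., 342.]), 0.9)]
mould_mid [(array([291., 210.]), 0.84)]
board []
```

View pics/scene0.png

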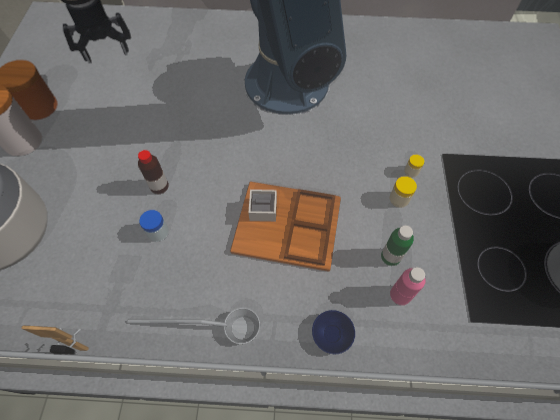

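View pics/side0.png

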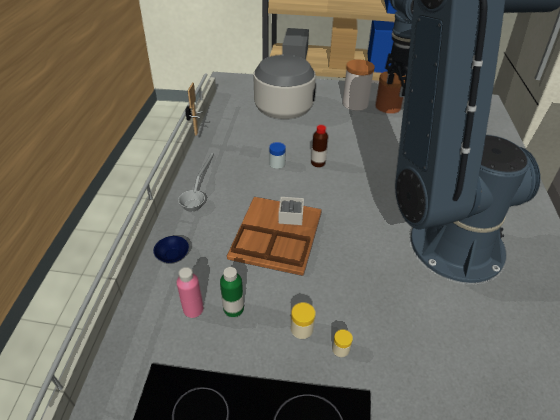

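The scene camera shows these candidates:
- **Bottles:** green with a white cap at scene (398,246) / side (232,290), pink at (408,287) / (189,293), brown at (155,172).
- **Jars with a yellow lid:** the larger at (404,191) / (302,320), the smaller at (415,165) / (343,343).
- **Jar with a blue lid:** (151,225).

I choose the green bottle and the larger yellow-lid jar. Next I check a crop and measure both.

Run:
```python
from h import *
from scipy.optimize import least_squares
A=np.load('scene0.npz');B=np.load('side0.npz')
crop=cv2.resize(B['im'][250:370,160:370],None,fx=3.5,fy=3.5,interpolation=cv2.INTER_CUBIC); save(crop,'crop0.png')
print(A['P'][246,398],B['P'][290,232])
# heights
def fit(P,c,rad,zlo,zhi,win=0.05):
    m=np.isfinite(P[...,0])&(np.hypot(P[...,0]-c[0],P[...,1]-c[1])<win)&(P[...,2]>zlo)&(P[...,2]<zhi)
    Q=P[m]
    f=lambda p:np.hypot(Q[:,0]-p[0],Q[:,1]-p[1])-rad
    r=least_squares(f,c,loss='soft_l1',f_scale=.002); return r.x,m.sum(),np.sqrt(np.mean(r.fun**2))
def top(P,c,zlo,win=0.05):
    m=np.isfinite(P[...,0])&(np.hypot(P[...,0]-c[0],P[...,1]-c[1])<win)&(P[...,2]>zlo)
    Q=P[m]; return Q.mean(0) if len(Q) else None,len(Q),Q[:,2].max() if len(Q) else 0
for nm,D,uv in (('green',A,(398,246)),('green',B,(232,290)),('jar',A,(404,200)),('jar',B,(302,327)),('small',A,(414,172)),('small',B,(343,350)),('pink',A,(408,287)),('pink',B,(189,300))):
    P=D['P']; c=P[uv[1],uv[0],:2]
    if 'jar'==nm: print(nm,fit(P,c,.028,.012,.068),top(P,c,.071))
    elif nm=='small': print(nm,top(P,c,.02))
    else: print(nm,fit(P,c,.026,.02,.11),top(P,c,.146))
# board: orange/brown pixels
for D in (A,B):
    P=D['P']; hsv=cv2.cvtColor(D['im'],cv2.COLOR_RGB2HSV)
    m=(np.hypot(P[...,0]-.5,P[...,1])<.35)&(P[...,2]>.010)&(P[...,2]<.024)&(hsv[...,0]<20)&(hsv[...,1]>110)
    n,l,st,ce=cv2.connectedComponentsWithStats(m.astype(np.uint8)); k=1+np.argmax(st[1:,4]); 
    m2=m.copy()
    Q=P[m][:,:2]; 
    Q=P[(np.abs(P[...,2]-.02)<.014)&(hsv[...,0]<20)&(hsv[...,1]>90)&(np.hypot(P[...,0]-np.median(Q[:,0]),P[...,1]-np.median(Q[:,1]))<.19)][:,:2]
    r=cv2.minAreaRect((Q*1000).astype(np.float32)); print('board',r,len(Q), cv2.boxPoints(r))
    mm=(P[...,2]>.055)&(P[...,2]<.072)&(np.hypot(P[...,0]-r[0][0]/1000,P[...,1]-r[0][1]/1000)<.15); print('mould',np.median(P[mm],0),mm.sum(), cv2.minAreaRect((P[mm][:,:2]*1000).astype(np.float32)))
```

```text
[0.63508166 0.29223168 0.1149556 ] [0.60318689 0.32501439 0.11053278]
green (array([0.65230823, 0.28028586]), np.int64(374), np.float64(0.008619720418706478)) (array([0.61358062, 0.30261422, 0.14903573]), 131, np.float64(0.15272915482111027))
green (array([0.61126085, 0.30196128]), np.int64(468), np.float64(0.001027379346867254)) (array([0.61099466, 0.30373458, 0.14907725]), 121, np.float64(0.15245039253116255))
jar (array([0.4359989 , 0.33987894]), np.int64(246), np.float64(0.0008913880563265004)) (array([0.43943225, 0.33915925, 0.07419489]), 281, np.float64(0.07823118275921215))
jar (array([0.43716653, 0.38731529]), np.int64(284), np.float64(0.009067971428530885)) (array([0.43405331, 0.34183102, 0.0749628 ]), 354, np.float64(0.0795253390270646))
small (array([0.34721913, 0.37945628, 0.04736694]), 254, np.float64(0.059612598864948185))
small (array([0.33941987, 0.38851739, 0.04866265]), 369, np.float64(0.060271731373367166))
pink (array([0.71354971, 0.31945768]), np.int64(358), np.float64(0.0006162526895287242)) (array([0.71441845, 0.31876757, 0.14917615]), 155, np.float64(0.1540282
[... 209 characters left out ...]
1.123580932617188), (259.7541198730469, 221.10714721679688), 82.33721160888672) 6347 [[ 411.68387  -82.85218]
 [ 630.8166  -112.33517]
 [ 665.4529   145.09933]
 [ 446.32013  174.58234]]
mould [ 0.50642702 -0.03433935  0.06147873] 296 ((502.7191467285156, -36.16803741455078), (73.87310028076172, 69.64019012451172), 1.42280113697052)
board ((535.416015625, 31.186737060546875), (264.7168884277344, 219.16136169433594), 82.18122100830078) 4474 [[ 408.848     -85.03382 ]
 [ 625.97186  -114.848595]
 [ 661.984     147.40729 ]
 [ 444.86017   177.22208 ]]
mould [ 0.5005547  -0.03342206  0.06141406] 242 ((500.2672424316406, -36.02409362792969), (70.60133361816406, 75.77244567871094), 4.848531723022461)
```

View pics/crop0.png

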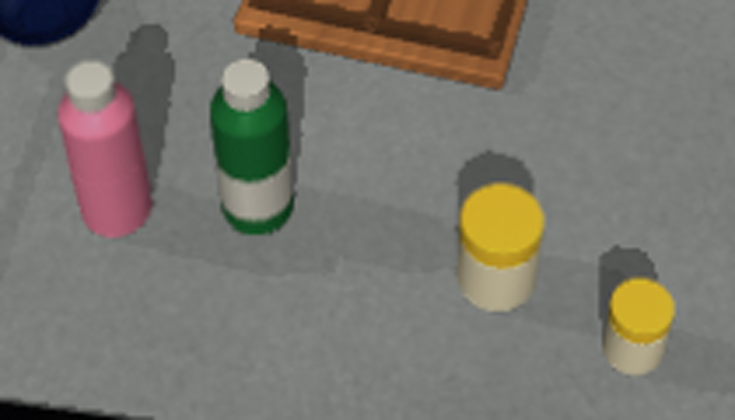

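The crop confirms the choice: the green bottle with a white cap is at crop (250,150) and the larger yellow-lid jar at (500,245), with the pink bottle and the small jar beside them. I turn the wrist first so the jaws open along world y.

```bash
python3 -m crank '[{"angular":[0,0,-1],"offset":[0,0,0],"claw":-1},{"angular":[0,0,-1],"offset":[0,0,0],"claw":-1},{"angular":[0,0,-1],"offset":[0,0,0],"claw":-1},{"angular":[0,0,-1],"offset":[0,0,0],"claw":-1},{"angular":[0,0,-1],"offset":[0,0,0],"claw":-1},{"angular":[0,0,-1],"offset":[0,0,0],"claw":-1},{"angular":[0,0,-1],"offset":[0,0,0],"claw":-1},{"angular":[0,0,-1],"offset":[0,0,0],"claw":-1},{"angular":[0,0,-1],"offset":[0,0,0],"claw":-1},{"angular":[0,0,-1],"offset":[0,0,0],"claw":-1},{"angular":[0,0,-1],"offset":[0,0,0],"claw":-1},{"angular":[0,0,-1],"offset":[0,0,0],"claw":-1},{"angular":[0,0,-1],"offset":[0,0,0],"claw":-1},{"angular":[0,0,-1],"offset":[0,0,0],"claw":-1},{"angular":[0,0,-1],"offset":[0,0,0],"claw":-1},{"angular":[0,0,-1],"offset":[0,0,0],"claw":-1}]' 40
python3 -c "
from h import *
s=get_state();print(s['joint_pos'],R.from_quat(s['tool_rot']).as_matrix().round(3))"
```

```text
time_s: 2.5
tcp_pos: [0.1964, -0.4598, 0.2453]
tool_rot: [0.993, 0.116, -0.0, -0.0]
wrist_force: [0.2, -0.1, -0.4]
finger_gap: 0.996
[-1.16697964e+00  2.12918591e-01 -3.44399046e-02  1.32350752e+00
 -2.35642877e-05  1.71674292e-01] [[ 0.973  0.23  -0.   ]
 [ 0.23  -0.973  0.   ]
 [-0.    -0.    -1.   ]]
```

```bash
python3 -m crank '[{"angular":[0,0,-1],"offset":[0,0,0],"claw":-1},{"angular":[0,0,-1],"offset":[0,0,0],"claw":-1},{"angular":[0,0,-1],"offset":[0,0,0],"claw":-1},{"angular":[0,0,-1],"offset":[0,0,0],"claw":-1},{"angular":[0,0,-1],"offset":[0,0,0],"claw":-1},{"angular":[0,0,-1],"offset":[0,0,0],"claw":-1},{"angular":[0,0,-1],"offset":[0,0,0],"claw":-1},{"angular":[0,0,-1],"offset":[0,0,0],"claw":-1},{"angular":[0,0,-1],"offset":[0,0,0],"claw":-1},{"angular":[0,0,-1],"offset":[0,0,0],"claw":-1},{"angular":[0,0,-1],"offset":[0,0,0],"claw":-1},{"angular":[0,0,-1],"offset":[0,0,0],"claw":-1},{"angular":[0,0,-1],"offset":[0,0,0],"claw":-1},{"angular":[0,0,-1],"offset":[0,0,0],"claw":-1},{"angular":[0,0,-1],"offset":[0,0,0],"claw":-1},{"angular":[0,0,-0.34],"offset":[0,0,0],"claw":-1}]'
python3 -c "
from h import *
s=get_state();print(s['joint_pos'],R.from_quat(s['tool_rot']).as_matrix().round(3))"
```

```text
time_s: 4.5
tcp_pos: [0.1964, -0.4598, 0.2453]
tool_rot: [0.708, 0.706, 0.0, -0.0]
wrist_force: [0.6, -0.7, 0.7]
finger_gap: 1.001
[-1.16699928e+00  2.12905877e-01 -3.44066024e-02  1.32352174e+00
  3.14683685e-06 -1.16510033e+00] [[ 0.002  1.    -0.   ]
 [ 1.    -0.002  0.   ]
 [ 0.    -0.    -1.   ]]
```

```bash
python3 -m crank '[{"angular":[0,0,0],"offset":[38,21,0],"claw":-1},{"angular":[0,0,0],"offset":[38,21,0],"claw":-1},{"angular":[0,0,0],"offset":[38,21,0],"claw":-1},{"angular":[0,0,0],"offset":[38,21,0],"claw":-1},{"angular":[0,0,0],"offset":[38,21,0],"claw":-1},{"angular":[0,0,0],"offset":[38,21,0],"claw":-1},{"angular":[0,0,0],"offset":[38,21,0],"claw":-1},{"angular":[0,0,0],"offset":[38,21,0],"claw":-1},{"angular":[0,0,0],"offset":[38,21,0],"claw":-1},{"angular":[0,0,0],"offset":[38,21,0],"claw":-1},{"angular":[0,0,0],"offset":[38,21,0],"claw":-1},{"angular":[0,0,0],"offset":[38,21,0],"claw":-1},{"angular":[0,0,0],"offset":[38,21,0],"claw":-1},{"angular":[0,0,0],"offset":[38,21,0],"claw":-1},{"angular":[0,0,0],"offset":[38,21,0],"claw":-1},{"angular":[0,0,0],"offset":[38,21,0],"claw":-1},{"angular":[0,0,0],"offset":[38,18,0],"claw":-1},{"angular":[0,0,0],"offset":[38,15,0],"claw":-1},{"angular":[0,0,0],"offset":[38,13,0],"claw":-1},{"angular":[0,0,0],"offset":[0,0,0],"claw":-1}]'
python3 - <<'E'
from h import *
s=get_state();print(s['joint_pos'],s['tcp_pos'],R.from_quat(s['tool_rot']).as_matrix().round(3))
c=calibration('wrist');im,d=capture('wrist');print(c);P=cloud(c,d);save(im,'w1.png');np.savez('w1.npz',im=im,d=d,P=P)
for t in ('vinegar_mid','board'): print(spot_in(t,'wrist'))
E
```

```text
time_s: 7.0
tcp_pos: [0.5807, 0.2634, 0.2442]
tool_rot: [0.708, 0.707, -0.0, -0.0]
wrist_force: [-1.0, -1.1, 0.1]
finger_gap: 0.995
[4.25656893e-01 5.16343007e-01 3.97845518e-01 1.45317280e+00
 2.84224245e-04 4.27192682e-01] [0.58071368 0.26337509 0.24421434] [[ 0.002  1.    -0.001]
 [ 1.    -0.002 -0.   ]
 [-0.    -0.001 -1.   ]]
{'fx': 312.2426335062258, 'fy': 312.2426335062258, 'cx': 279.50204125520224, 'cy': 208.4257277151675, 'distortion': array([0.00764797, 0.        , 0.        , 0.        , 0.        ]), 'eye': array([0.49624074, 0.26428366, 0.37427001]), 'orientation': array([0.69760008, 0.69701477, 0.11710139, 0.1175236 ])}
[{'pixel': [322.4, 222.7], 'confidence': 0.9}, {'pixel': [331.3, 314.6], 'confidence': 0.74}]
[{'pixel': [102.8, 133.4], 'confidence': 0.85}]
```

View pics/w1.png

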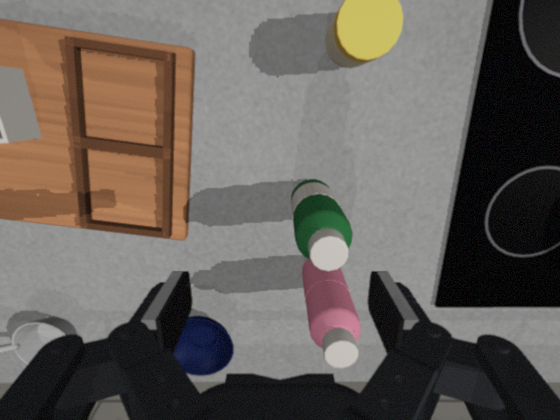

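The wrist view shows the green bottle's cap at (328,250), the pink bottle behind it with its cap at (340,350), the large yellow lid at (370,22), and the rail frame spanning (66,40) to (172,237).

Run:
```python
from h import *
from scipy.optimize import least_squares
D=np.load('w1.npz');P=D['P'];im=D['im']
g=P[250,328];print('cap',g)
def circ(P,c,rad,zlo,zhi,win):
    Q=P[np.isfinite(P[...,0])&(np.hypot(P[...,0]-c[0],P[...,1]-c[1])<win)&(P[...,2]>zlo)&(P[...,2]<zhi)]
    r=least_squares(lambda p:np.hypot(Q[:,0]-p[0],Q[:,1]-p[1])-rad,c,loss='soft_l1',f_scale=.002);return r.x,len(Q)
m=(P[...,2]>.142)&(np.hypot(P[...,0]-.612,P[...,1]-.303)<.04); Q=P[m];print('captop',Q.mean(0),cv2.minEnclosingCircle((Q[:,:2]*1000).astype(np.float32)),len(Q))
print('body',circ(P,[.612,.303],.026,.02,.112,.035))
# rails
print('z samples board',P[130,150],P[130,70], P[146,120])
hsv=cv2.cvtColor(im,cv2.COLOR_RGB2HSV); print(hsv[130,78],hsv[100,120],hsv[147,120])
for nm,DD in (('w',D),('sc',np.load('scene0.npz')),('si',np.load('side0.npz'))):
    P=DD['P'];hsv=cv2.cvtColor(DD['im'],cv2.COLOR_RGB2HSV)
    c=np.array([.545,.0925])
    m=(np.hypot(P[...,0]-c[0],P[...,1]-c[1])<.15)&(P[...,2]>.026)&(P[...,2]<.036)&(hsv[...,0]<20)&(hsv[...,1]>90)
    if m.sum()>20:
        Q=P[m]; print(nm,m.sum(),cv2.minAreaRect((Q[:,:2]*1000).astype(np.float32)),Q[:,2].mean())
```

```text
cap [0.60823068 0.30245553 0.15147496]
captop [0.58919129 0.31313205 0.25489557] ((600.0302124023438, 309.3084411621094), 28.510801315307617) 5057
body (array([0.61186777, 0.3034122 ]), 1227)
z samples board [0.52735693 0.12082148 0.01892939] [0.52740684 0.0331063  0.01949883] [0.54309247 0.09137363 0.03200654]
[ 12 141  96] [ 13 130 163] [ 12 137  97]
w 6004 ((541.93115234375, 73.04840087890625), (145.9459686279297, 203.64796447753906), 82.443603515625) 0.03096682171302581
sc 748 ((546.2053833007812, 92.80430603027344), (103.89810943603516, 206.3400115966797), 82.4157485961914) 0.02893286917049643
si 661 ((543.9154663085938, 91.12349700927734), (109.9195785522461, 205.35098266601562), 82.88837432861328) 0.02945995515562005
```

```bash
python3 -m crank '[{"angular":[0,0,0],"offset":[20,16,0],"claw":-1},{"angular":[0,0,0],"offset":[20,15,0],"claw":-1},{"angular":[0,0,0],"offset":[0,0,20],"claw":-1},{"angular":[0,0,0],"offset":[0,0,20],"claw":-1},{"angular":[0,0,0],"offset":[0,0,20],"claw":-1},{"angular":[0,0,0],"offset":[0,0,20],"claw":-1},{"angular":[0,0,0],"offset":[0,0,20],"claw":-1},{"angular":[0,0,0],"offset":[0,0,20],"claw":-1},{"angular":[0,0,0],"offset":[0,0,15],"claw":-1},{"angular":[0,0,0],"offset":[0,0,11],"claw":-1},{"angular":[0,0,0],"offset":[0,0,0],"claw":-1}]'
python3 - <<'E'
from h import *
s=get_state();print(s['tcp_pos'])
im,d=capture('side');save(cv2.resize(im[180:360,130:340],None,fx=3,fy=3),'s2.png')
E
```

```text
time_s: 8.52
tcp_pos: [0.6113, 0.3007, 0.0989]
tool_rot: [0.708, 0.706, -0.0, -0.0]
wrist_force: [-0.5, -0.6, 0.8]
finger_gap: 1.002
[0.6113393  0.30066066 0.09885038]
```

View pics/s2.png

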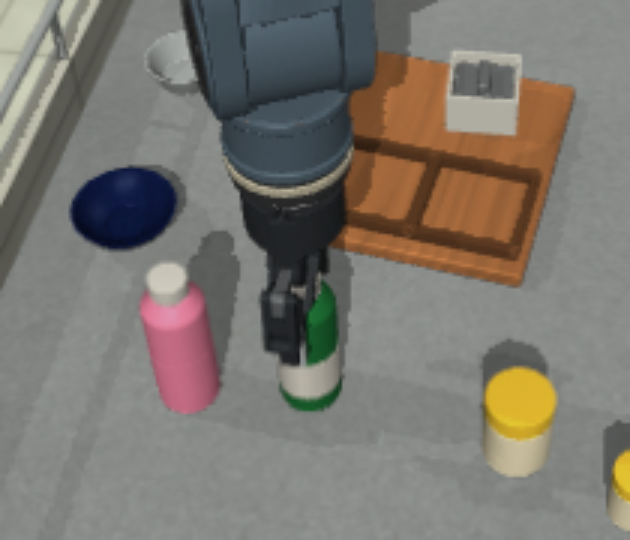

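The crop shows the fingers straddling the green bottle at crop (310,330), and nothing else is touched. I close now.

```bash
python3 -m crank '[{"angular":[0,0,0],"offset":[2,0.5,0],"claw":-1},{"angular":[0,0,0],"offset":[0,0,0],"claw":1},{"angular":[0,0,0],"offset":[0,0,0],"claw":1},{"angular":[0,0,0],"offset":[0,0,0],"claw":1},{"angular":[0,0,0],"offset":[0,0,0],"claw":1},{"angular":[0,0,0],"offset":[0,0,0],"claw":1},{"angular":[0,0,0],"offset":[0,0,0],"claw":1},{"angular":[0,0,0],"offset":[0,0,0],"claw":1}]' 50
python3 -m crank '[{"angular":[0,0,0],"offset":[0,0,-10],"claw":1},{"angular":[0,0,0],"offset":[0,0,-15],"claw":1},{"angular":[0,0,0],"offset":[0,0,-15],"claw":1},{"angular":[0,0,0],"offset":[0,0,-15],"claw":1},{"angular":[0,0,0],"offset":[0,0,-15],"claw":1},{"angular":[0,0,0],"offset":[0,0,0],"claw":1},{"angular":[0,0,0],"offset":[0,0,0],"claw":1}]'
python3 - <<'E'
from h import *
s=get_state();print(s['tcp_pos'])
im,d=capture('side');save(cv2.resize(im[180:360,130:340],None,fx=3,fy=3),'s3.png')
E
```

```text
time_s: 9.57
tcp_pos: [0.6124, 0.3031, 0.0998]
tool_rot: [0.708, 0.706, 0.0, 0.0]
wrist_force: [0.1, 0.1, 5.1]
finger_gap: 0.588
time_s: 10.45
tcp_pos: [0.612, 0.303, 0.1688]
tool_rot: [0.708, 0.706, -0.0, -0.0]
wrist_force: [-0.7, -0.3, -3.1]
finger_gap: 0.59
[0.61196822 0.30298654 0.16882152]
```

View pics/s3.png

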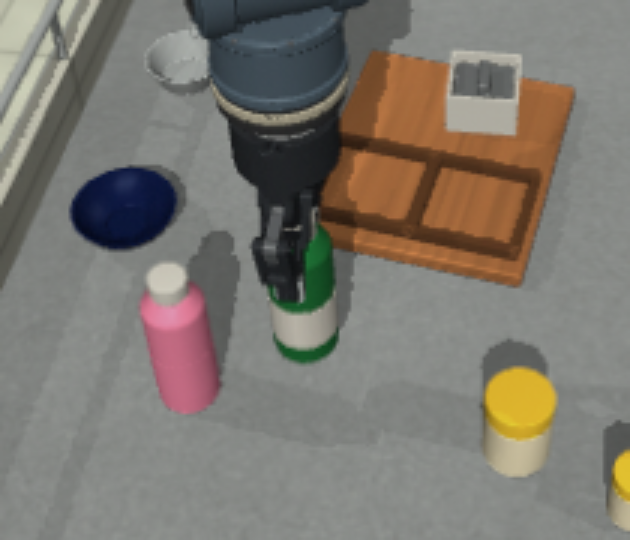

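The bottle is lifted about 69 mm and upright, with a gap of 0.59. Next I carry it over the back bay.

```bash
python3 -m crank '[{"angular":[0,0,0],"offset":[-14,-1,0],"claw":1},{"angular":[0,0,0],"offset":[-24,-2,0],"claw":1},{"angular":[0,0,0],"offset":[-28,-2,0],"claw":1},{"angular":[0,0,0],"offset":[-28,-2,0],"claw":1},{"angular":[0,0,0],"offset":[-28,-2,0],"claw":1},{"angular":[0,0,0],"offset":[-28,-2,0],"claw":1},{"angular":[0,0,0],"offset":[-28,-2,0],"claw":1},{"angular":[0,0,0],"offset":[-22,-2,0],"claw":1},{"angular":[0,0,0],"offset":[-12,-2,0],"claw":1},{"angular":[0,0,0],"offset":[-5.5,-0.4,0],"claw":1},{"angular":[0,0,0],"offset":[0,0,0],"claw":1},{"angular":[0,0,0],"offset":[0,0,0],"claw":1}]'
python3 - <<'E'
from h import *
s=get_state();print(s['tcp_pos'])
for n in ('side','scene'):
    im,d=capture(n);save(cv2.resize(im[140:320,170:400],None,fx=3,fy=3),n+'4.png')
E
```

```text
time_s: 12.0
tcp_pos: [0.5942, 0.0863, 0.1692]
tool_rot: [0.708, 0.706, 0.0, -0.0]
wrist_force: [-0.5, -0.5, -2.0]
finger_gap: 0.594
[0.59419113 0.08625315 0.1692301 ]
```

View pics/side4.png

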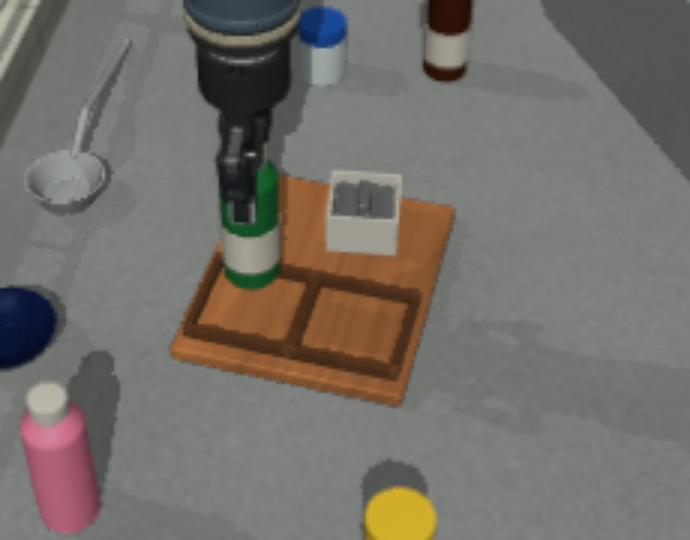

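View pics/scene4.png

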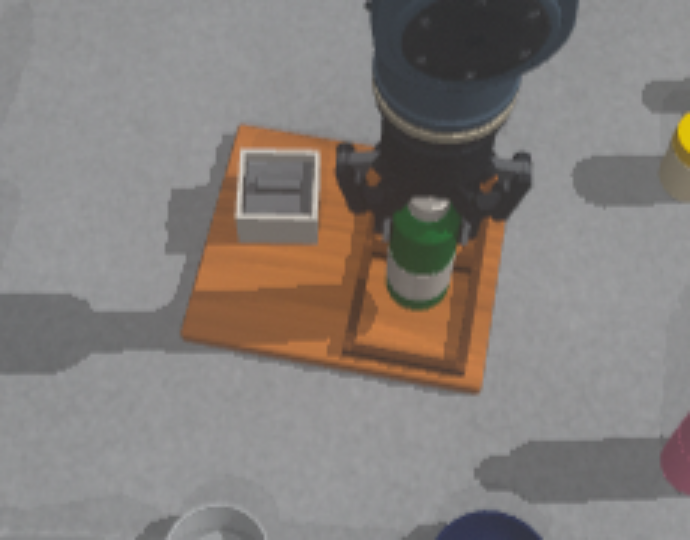

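In both views the bottle hangs upright over the back bay (side crop (250,230), scene crop (420,255)) and the mould is undisturbed. I lower it gently.

```bash
python3 -m crank '[{"angular":[0,0,0],"offset":[0,0,8],"claw":1},{"angular":[0,0,0],"offset":[0,0,10],"claw":1},{"angular":[0,0,0],"offset":[0,0,10],"claw":1},{"angular":[0,0,0],"offset":[0,0,8],"claw":1},{"angular":[0,0,0],"offset":[0,0,6],"claw":1},{"angular":[0,0,0],"offset":[0,0,3],"claw":1},{"angular":[0,0,0],"offset":[0,0,1],"claw":1},{"angular":[0,0,0],"offset":[0,0,1],"claw":1},{"angular":[0,0,0],"offset":[0,0,0],"claw":1}]'
```

```text
time_s: 13.22
tcp_pos: [0.5942, 0.0856, 0.1224]
tool_rot: [0.708, 0.706, 0.0, 0.0]
wrist_force: [0.4, 1.0, -2.0]
finger_gap: 0.591
```

```bash
python3 -m crank '[{"angular":[0,0,0],"offset":[0,0,1],"claw":1},{"angular":[0,0,0],"offset":[0,0,1],"claw":1},{"angular":[0,0,0],"offset":[0,0,1],"claw":1},{"angular":[0,0,0],"offset":[0,0,0],"claw":1}]'
```

```text
time_s: 13.72
tcp_pos: [0.5941, 0.0856, 0.1192]
tool_rot: [0.708, 0.706, -0.0, -0.0]
wrist_force: [-0.2, -0.8, -2.8]
finger_gap: 0.591
```

```bash
python3 -m crank '[{"angular":[0,0,0],"offset":[0,0,0.7],"claw":1},{"angular":[0,0,0],"offset":[0,0,0.7],"claw":1},{"angular":[0,0,0],"offset":[0,0,0],"claw":1}]'
```

```text
time_s: 14.1
tcp_pos: [0.5941, 0.0856, 0.1179]
tool_rot: [0.708, 0.706, 0.0, 0.0]
wrist_force: [0.4, 0.2, -2.8]
finger_gap: 0.589
```

```bash
python3 -m crank '[{"angular":[0,0,0],"offset":[0,0,0.7],"claw":1},{"angular":[0,0,0],"offset":[0,0,0.7],"claw":1},{"angular":[0,0,0],"offset":[0,0,0],"claw":1}]'
```

```text
time_s: 14.48
tcp_pos: [0.5946, 0.0856, 0.1178]
tool_rot: [0.708, 0.706, 0.001, 0.001]
wrist_force: [-3.9, -1.4, 13.8]
finger_gap: 0.586
```

The foot has touched down at about 14 N. I ease off, release and rise.

```bash
python3 -m crank '[{"angular":[0,0,0],"offset":[0,0,-0.8],"claw":1},{"angular":[0,0,0],"offset":[0,0,0],"claw":0.0},{"angular":[0,0,0],"offset":[0,0,0],"claw":-0.5},{"angular":[0,0,0],"offset":[0,0,0],"claw":-1},{"angular":[0,0,0],"offset":[0,0,0],"claw":-1},{"angular":[0,0,0],"offset":[0,0,0],"claw":-1},{"angular":[0,0,0],"offset":[0,0,0],"claw":-1}]'
python3 -m crank '[{"angular":[0,0,0],"offset":[0,0,-10],"claw":-1},{"angular":[0,0,0],"offset":[0,0,-20],"claw":-1},{"angular":[0,0,0],"offset":[0,0,-30],"claw":-1},{"angular":[0,0,0],"offset":[0,0,-30],"claw":-1},{"angular":[0,0,0],"offset":[0,0,-30],"claw":-1},{"angular":[0,0,0],"offset":[0,0,-10],"claw":-1},{"angular":[0,0,0],"offset":[0,0,0],"claw":-1}]'
python3 - <<'E'
from h import *
from scipy.optimize import least_squares
s=get_state();print(s['tcp_pos'])
c=calibration('side');im,d=capture('side');save(cv2.resize(im[140:320,170:400],None,fx=3,fy=3),'side5.png')
P=cloud(c,d)
for lo,hi in ((.04,.085),(.085,.13)):
    Q=P[np.isfinite(P[...,0])&(np.hypot(P[...,0]-.594,P[...,1]-.0856)<.045)&(P[...,2]>lo)&(P[...,2]<hi)]
    print(least_squares(lambda p:np.hypot(Q[:,0]-p[0],Q[:,1]-p[1])-.026,[.594,.0856],loss='soft_l1',f_scale=.002).x,len(Q))
E
```

```text
time_s: 15.35
tcp_pos: [0.5941, 0.0856, 0.1173]
tool_rot: [0.708, 0.706, -0.0, -0.0]
wrist_force: [-0.1, -0.5, -0.3]
finger_gap: 1.001
time_s: 16.23
tcp_pos: [0.5943, 0.0856, 0.2475]
tool_rot: [0.708, 0.706, 0.0, 0.0]
wrist_force: [-0.2, -0.6, -0.9]
finger_gap: 1.001
[0.59432511 0.08562581 0.24752645]
[0.59315647 0.084228  ] 203
[0.59314612 0.08384838] 225
```

View pics/side5.png

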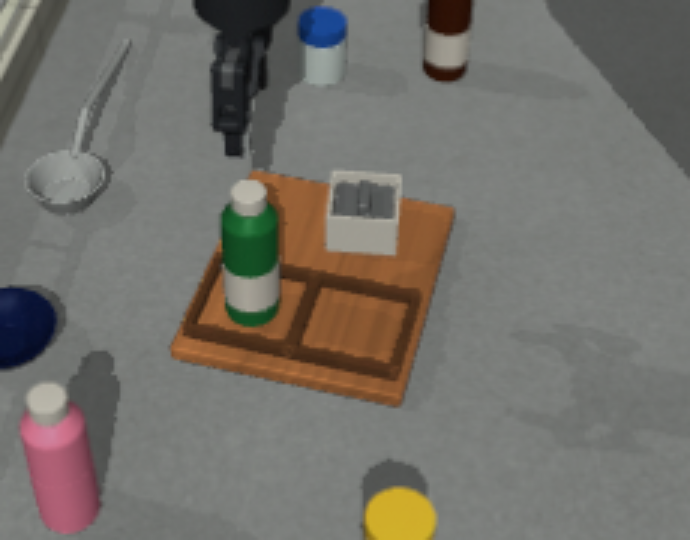

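The bottle stands upright in the back bay at (0.593,0.084), with about 2 mm error and a lean near 0. The mould is unmoved. Now I go to the large yellow-lid jar.

```bash
python3 -m crank '[{"angular":[0,0,0],"offset":[15,-9,0],"claw":-1},{"angular":[0,0,0],"offset":[30,-18,0],"claw":-1},{"angular":[0,0,0],"offset":[35,-22,0],"claw":-1},{"angular":[0,0,0],"offset":[35,-22,0],"claw":-1},{"angular":[0,0,0],"offset":[35,-22,0],"claw":-1},{"angular":[0,0,0],"offset":[35,-22,0],"claw":-1},{"angular":[0,0,0],"offset":[35,-22,0],"claw":-1},{"angular":[0,0,0],"offset":[20,-12,0],"claw":-1},{"angular":[0,0,0],"offset":[15,-9,0],"claw":-1},{"angular":[0,0,0],"offset":[0,0,0],"claw":-1},{"angular":[0,0,0],"offset":[0,0,0],"claw":-1}]'
python3 - <<'E'
from h import *
from scipy.optimize import least_squares
s=get_state();print(s['tcp_pos'],s['joint_pos'])
c=calibration('wrist');im,d=capture('wrist');save(im,'w6.png');P=cloud(c,d)
for nm,P in (('w',P),('sc',np.load('scene0.npz')['P']),('si',np.load('side0.npz')['P'])):
    Q=P[np.isfinite(P[...,0])&(np.hypot(P[...,0]-.436,P[...,1]-.341)<.042)&(P[...,2]>.01)&(P[...,2]<.068)]
    print(nm,least_squares(lambda p:np.hypot(Q[:,0]-p[0],Q[:,1]-p[1])-.028,[.436,.341],loss='soft_l1',f_scale=.002).x,len(Q))
E
```

```text
time_s: 17.65
tcp_pos: [0.437, 0.3406, 0.2471]
tool_rot: [0.708, 0.706, -0.0, 0.0]
wrist_force: [-0.4, 0.1, -0.1]
finger_gap: 0.996
[0.436965   0.34062932 0.24711536] [ 6.62224661e-01  3.26586533e-01  1.20823524e-01  1.36536191e+00
 -1.61301619e-04  6.65418671e-01]
w [0.43594299 0.33947976] 365
sc [0.43600144 0.33988698] 253
si [0.43475344 0.33732894] 294
```

View pics/w6.png

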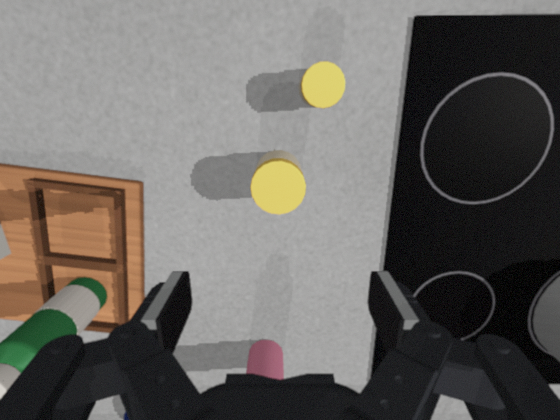

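The large yellow lid is at wrist (278,187), centred between the jaws in y, and the small jar is farther off at (323,85). I descend around it.

```bash
python3 -m crank '[{"angular":[0,0,0],"offset":[-1,-1,15],"claw":-1},{"angular":[0,0,0],"offset":[0,0,25],"claw":-1},{"angular":[0,0,0],"offset":[0,0,25],"claw":-1},{"angular":[0,0,0],"offset":[0,0,25],"claw":-1},{"angular":[0,0,0],"offset":[0,0,25],"claw":-1},{"angular":[0,0,0],"offset":[0,0,25],"claw":-1},{"angular":[0,0,0],"offset":[0,0,20],"claw":-1},{"angular":[0,0,0],"offset":[0,0,20],"claw":-1},{"angular":[0,0,0],"offset":[0,0,14],"claw":-1},{"angular":[0,0,0],"offset":[0,0,6],"claw":-1},{"angular":[0,0,0],"offset":[0,0,0],"claw":-1}]'
python3 - <<'E'
from h import *
im,d=capture('side');save(cv2.resize(im[220:400,210:420],None,fx=3,fy=3),'side7.png')
E
```

```text
time_s: 19.08
tcp_pos: [0.436, 0.3399, 0.0473]
tool_rot: [0.708, 0.706, -0.0, -0.0]
wrist_force: [-1.3, -0.3, 0.1]
finger_gap: 0.996
```

View pics/side7.png

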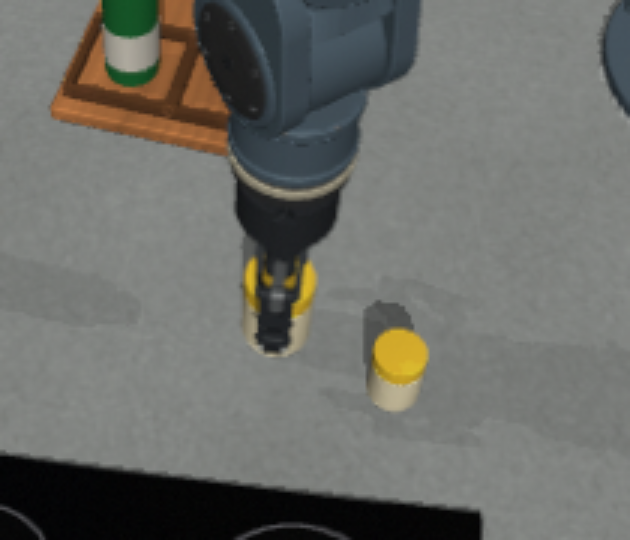

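The fingers straddle the large jar at crop (280,300). I close and lift.

```bash
python3 -m crank '[{"angular":[0,0,0],"offset":[0,0,0],"claw":1},{"angular":[0,0,0],"offset":[0,0,0],"claw":1},{"angular":[0,0,0],"offset":[0,0,0],"claw":1},{"angular":[0,0,0],"offset":[0,0,0],"claw":1},{"angular":[0,0,0],"offset":[0,0,0],"claw":1},{"angular":[0,0,0],"offset":[0,0,0],"claw":1},{"angular":[0,0,0],"offset":[0,0,0],"claw":1}]' 40
python3 -m crank '[{"angular":[0,0,0],"offset":[0,0,-10],"claw":1},{"angular":[0,0,0],"offset":[0,0,-20],"claw":1},{"angular":[0,0,0],"offset":[0,0,-20],"claw":1},{"angular":[0,0,0],"offset":[0,0,-20],"claw":1},{"angular":[0,0,0],"offset":[0,0,-10],"claw":1},{"angular":[0,0,0],"offset":[0,0,0],"claw":1},{"angular":[0,0,0],"offset":[0,0,0],"claw":1}]'
python3 - <<'E'
from h import *
im,d=capture('side');save(cv2.resize(im[220:400,210:420],None,fx=3,fy=3),'side8.png')
E
```

```text
time_s: 20.0
tcp_pos: [0.4361, 0.3402, 0.048]
tool_rot: [0.708, 0.706, 0.0, 0.0]
wrist_force: [-1.2, -1.6, 6.8]
finger_gap: 0.645
time_s: 20.88
tcp_pos: [0.4355, 0.3398, 0.1266]
tool_rot: [0.708, 0.706, -0.0, -0.0]
wrist_force: [-0.2, 0.3, -1.9]
finger_gap: 0.649
```

View pics/side8.png

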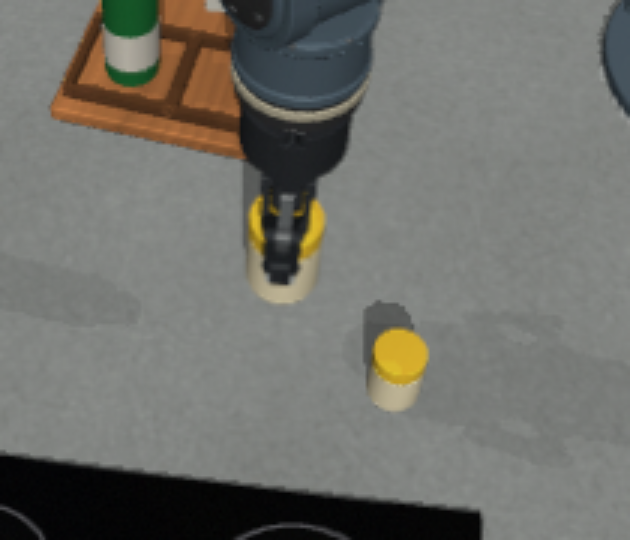

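The jar is held upright about 79 mm up. Next I carry it over the front bay.

```bash
python3 -m crank '[{"angular":[0,0,0],"offset":[-12,3,0],"claw":1},{"angular":[0,0,0],"offset":[-24,6,0],"claw":1},{"angular":[0,0,0],"offset":[-30,7,0],"claw":1},{"angular":[0,0,0],"offset":[-30,7,0],"claw":1},{"angular":[0,0,0],"offset":[-30,8,0],"claw":1},{"angular":[0,0,0],"offset":[-30,8,0],"claw":1},{"angular":[0,0,0],"offset":[-30,8,0],"claw":1},{"angular":[0,0,0],"offset":[-28,7,0],"claw":1},{"angular":[0,0,0],"offset":[-18,4,0],"claw":1},{"angular":[0,0,0],"offset":[-9.5,1,0],"claw":1},{"angular":[0,0,0],"offset":[0,0,0],"claw":1},{"angular":[0,0,0],"offset":[0,0,0],"claw":1}]'
python3 - <<'E'
from h import *
for n in ('side','scene'):
    im,d=capture(n);save(cv2.resize(im[140:320,170:400],None,fx=3,fy=3),n+'9.png')
E
```

```text
time_s: 22.42
tcp_pos: [0.494, 0.099, 0.1273]
tool_rot: [0.708, 0.706, 0.0, -0.0]
wrist_force: [-0.1, -0.5, -2.2]
finger_gap: 0.646
```

View pics/side9.png

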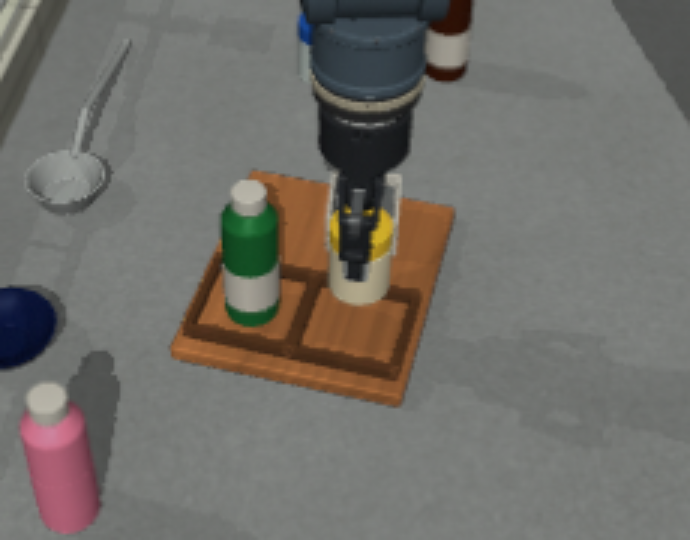

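View pics/scene9.png

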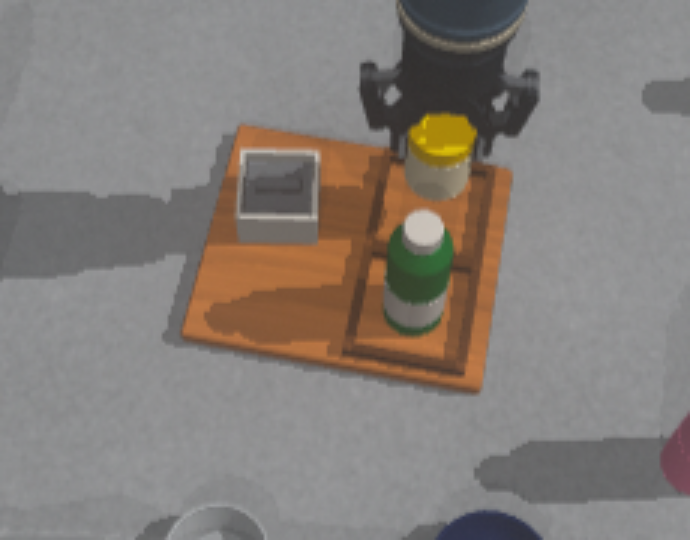

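The jar hangs above the front bay (side crop (360,255), scene crop (440,160)), clear of the bottle and the mould. I lower it.

```bash
python3 -m crank '[{"angular":[0,0,0],"offset":[0,0,8],"claw":1},{"angular":[0,0,0],"offset":[0,0,12],"claw":1},{"angular":[0,0,0],"offset":[0,0,12],"claw":1},{"angular":[0,0,0],"offset":[0,0,10],"claw":1},{"angular":[0,0,0],"offset":[0,0,8],"claw":1},{"angular":[0,0,0],"offset":[0,0,5],"claw":1},{"angular":[0,0,0],"offset":[0,0,2],"claw":1},{"angular":[0,0,0],"offset":[0,0,1],"claw":1},{"angular":[0,0,0],"offset":[0,0,1],"claw":1},{"angular":[0,0,0],"offset":[0,0,0],"claw":1}]'
python3 -m crank '[{"angular":[0,0,0],"offset":[0,0,0.7],"claw":1},{"angular":[0,0,0],"offset":[0,0,0.7],"claw":1},{"angular":[0,0,0],"offset":[0,0,0],"claw":1}]'
```

```text
time_s: 23.78
tcp_pos: [0.4942, 0.0984, 0.0684]
tool_rot: [0.708, 0.706, 0.0, 0.0]
wrist_force: [0.4, 0.9, -1.1]
finger_gap: 0.648
time_s: 24.15
tcp_pos: [0.4941, 0.0984, 0.0669]
tool_rot: [0.708, 0.706, -0.0, -0.0]
wrist_force: [0.6, 0.4, -0.5]
finger_gap: 0.645
```

```bash
python3 -m crank '[{"angular":[0,0,0],"offset":[0,0,0.7],"claw":1},{"angular":[0,0,0],"offset":[0,0,0],"claw":1}]'
```

```text
time_s: 24.4
tcp_pos: [0.4941, 0.0984, 0.0661]
tool_rot: [0.708, 0.706, -0.0, -0.0]
wrist_force: [0.4, 0.2, -2.0]
finger_gap: 0.645
```

```bash
python3 -m crank '[{"angular":[0,0,0],"offset":[0,0,0.7],"claw":1},{"angular":[0,0,0],"offset":[0,0,0],"claw":1}]'
```

```text
time_s: 24.65
tcp_pos: [0.4942, 0.0984, 0.066]
tool_rot: [0.708, 0.706, 0.0, 0.0]
wrist_force: [-3.3, -0.2, 8.2]
finger_gap: 0.643
```

The jar has touched down at about 8 N. I release and rise.

```bash
python3 -m crank '[{"angular":[0,0,0],"offset":[0,0,-0.6],"claw":1},{"angular":[0,0,0],"offset":[0,0,0],"claw":0.0},{"angular":[0,0,0],"offset":[0,0,0],"claw":-0.5},{"angular":[0,0,0],"offset":[0,0,0],"claw":-1},{"angular":[0,0,0],"offset":[0,0,0],"claw":-1},{"angular":[0,0,0],"offset":[0,0,0],"claw":-1},{"angular":[0,0,0],"offset":[0,0,0],"claw":-1}]'
python3 -m crank '[{"angular":[0,0,0],"offset":[0,0,-10],"claw":-1},{"angular":[0,0,0],"offset":[0,0,-20],"claw":-1},{"angular":[0,0,0],"offset":[0,0,-30],"claw":-1},{"angular":[0,0,0],"offset":[0,0,-30],"claw":-1},{"angular":[0,0,0],"offset":[0,0,-30],"claw":-1},{"angular":[0,0,0],"offset":[0,0,-30],"claw":-1},{"angular":[0,0,0],"offset":[0,0,-25],"claw":-1},{"angular":[0,0,0],"offset":[0,0,-10],"claw":-1},{"angular":[0,0,0],"offset":[0,0,0],"claw":-1},{"angular":[0,0,0],"offset":[0,0,0],"claw":-1}]'
python3 - <<'E'
from h import *
from scipy.optimize import least_squares
M=R.from_euler('z',-7.5,degrees=True).as_matrix()[:2,:2]; o=np.array([.537,.031])
for n in ('side','scene'):
    c=calibration(n);im,d=capture(n);save(cv2.resize(im[140:320,170:400],None,fx=3,fy=3),n+'10.png')
    P=cloud(c,d)
    for nm,c0,r,lo,hi in (('bot lo',[.594,.0856],.026,.04,.085),('bot hi',[.594,.0856],.026,.085,.13),('jar lo',[.494,.0984],.028,.035,.06),('jar hi',[.494,.0984],.028,.06,.086)):
        Q=P[np.isfinite(P[...,0])&(np.hypot(P[...,0]-c0[0],P[...,1]-c0[1])<.042)&(P[...,2]>lo)&(P[...,2]<hi)]
        x=least_squares(lambda p:np.hypot(Q[:,0]-p[0],Q[:,1]-p[1])-r,c0,loss='soft_l1',f_scale=.002).x
        print(n,nm,x.round(4),'board',(M.T@(x-o)).round(4),len(Q))
    P0=np.load(n+'0.npz')['P']
    for q in (P0,P):
        mm=(q[...,2]>.055)&(q[...,2]<.072)&(np.hypot(q[...,0]-.505,q[...,1]+.035)<.055);print('mould',q[mm].mean(0),mm.sum())
E
```

```text
time_s: 25.52
tcp_pos: [0.4942, 0.0984, 0.0661]
tool_rot: [0.708, 0.706, 0.0, 0.0]
wrist_force: [0.2, 0.3, -0.4]
finger_gap: 1.002
time_s: 26.78
tcp_pos: [0.4938, 0.0983, 0.2502]
tool_rot: [0.708, 0.706, -0.001, -0.0]
wrist_force: [0.1, 0.1, -0.0]
finger_gap: 1.003
side bot lo [0.5933 0.0843] board [0.0488 0.0602] 207
side bot hi [0.5933 0.0836] board [0.049  0.0595] 226
side jar lo [0.4927 0.0975] board [-0.0526  0.0601] 121
side jar hi [0.4922 0.0971] board [-0.053   0.0597] 137
mould [ 0.50063565 -0.03465923  0.06106211] 242
mould [ 0.49989732 -0.03164257  0.06096798] 218
scene bot lo [0.5955 0.0859] board [0.0508 0.062 ] 165
scene bot hi [0.595  0.0858] board [0.0503 0.0619] 176
scene jar lo [0.4942 0.0993] board [-0.0513  0.0622] 54
scene jar hi [0.494  0.0992] board [-0.0515  0.062 ] 103
mould [ 0.50394223 -0.03579751  0.06134627] 296
mould [ 0.50363378 -0.03579573  0.06134904] 298
```

View pics/side10.png

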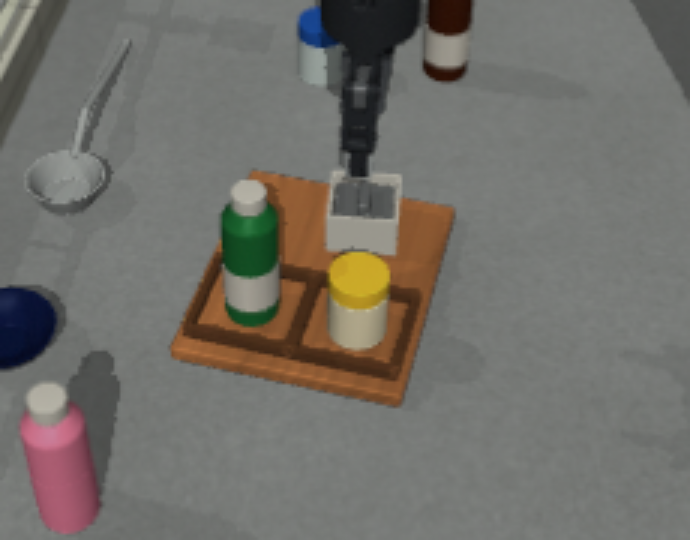

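View pics/scene10.png

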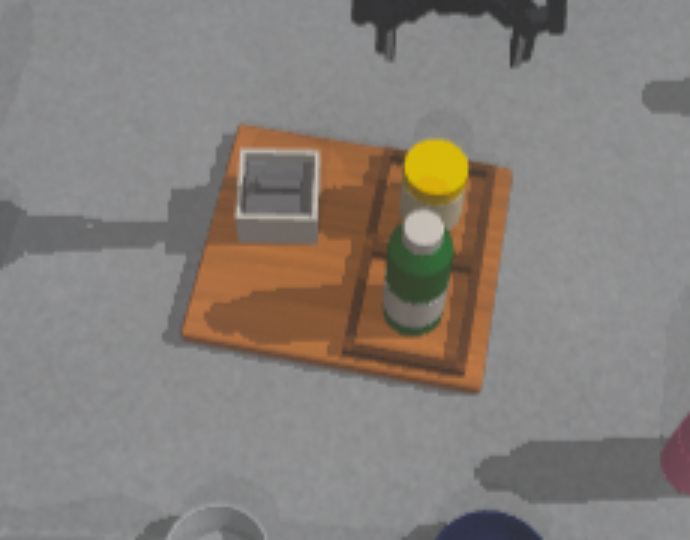

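Both stand upright in their bays (side crop (250,255) and (358,300)), the mould has not moved, and the gripper is clear above. I hand in.

```bash
python3 -c "
from bench import *
print(sign_off())"
```

```text
the job is handed in; nothing more can be done
None
```

I stood the green vinegar bottle in the back bay first, then the large yellow-lid sesame jar in the front bay. I set both down slowly until the wrist force showed contact (about 14 N and 8 N), released them, and handed the job in at about 27 s of the 64 s allowed.

The last checks came from the side and scene cameras:
- **Bottle:** board position about (+50, +61) mm, against the bay centre at (+50, +62), with no measurable lean.
- **Jar:** board position about (−52, +61) mm, against (−50, +62), also with no measurable lean.
- **Mould:** its position changed by less than 1 mm in the scene camera. The side camera's average shifted about 3 mm, most likely because the raised finger was covering part of it. Both are well inside 15 mm.
- **Robot:** the gripper was open and clear above the scene, with wrist force near 0.

The two cameras differ by about 2 mm, which matches the stated calibration accuracy. No check failed, and `sign_off()` gave no verdict.

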